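# Weigh the tub on the sprung hand scale

### The job

Weigh the lidded tub: take the sprung hand scale off its forked stand, catch its hook under the kink of the tub's wire handle and gently lift until the tub hangs about one centimetre clear of the rim of its ring seat, without touching the tub with the hand, and hold it there still for about two seconds so that the scale can be read. Then let the tub softly down, fully home and level in its ring, unhook it, and hang the scale upright by its collar on the fork of its stand again. Leave the other things where they are.

Things in the scene. Friction and masses are not known exactly. Their poses are not given: they have to be found in the camera images.
- scale: Loose hand scale, 0.16 kg, hung upright. Origin: centre of its black grip block (40 mm along x, 26 mm along y, 19 mm up to 31 mm down from the origin; pinch from above across the 26 mm). Own z up. Below: steel disc collar, 58 mm across, 32 to 38 mm below the origin; 22 mm tube to 87 mm below; sprung hook. On the stand the origin is 190 mm above the worktop.
- scale_hook: The steel hook on the scale's stem, which slides straight down out of the scale under load; same origin and axes as the scale when unloaded, and lower by the stretch. The spring holds the hook up against its stop until it pulls with about 3.4 N, then gives 17 mm for each further newton, up to 95 mm (lightly damped).
- hook_seat (a point): Top of the 6 mm wire in the hook's bend, on the scale's axis, where a load hangs; unloaded 134 mm below the scale's origin. The mouth opens to the scale's +x: shank 16 mm behind (-x), tip 14.5 mm in front (+x), tip's top 12 mm above this point. A wire can come in over the tip at 12 to 35 mm above this point; bend's underside 6 mm below it.
- tub: White tub with a black lid and a rigid steel wire handle, loose, 0.35 to 0.85 kg (differs each time). Origin: centre of the underside. 82 mm across with a bevelled foot, lid 87 mm across, 57 mm high. The handle, of 5 mm wire, arches over the tub along own y; its middle has a narrow raised kink.
- tub_handle (a point): Underside of the handle's wire at the top of the kink, 97.5 mm above the tub's underside, on its axis. Inside, the kink is about 7 mm wide (own y) at the top and 26 mm wide 15 mm lower. The handle wire runs along own y here, so the hook must enter along own x.
- dock: Ring seat fixed to the worktop, the tub standing in it. Origin: centre of its underside. Base plate 128 mm square, floor of the seat 4 mm above the origin, ring inside diameter 89 mm, outside 108 mm, rim 18 mm above the origin. It may be turned about z as the tub is.
- stand: Fixed stand. Origin: on the worktop, below the hanging scale's axis. Two level prongs, 10 mm thick, 32 mm clear between, point along own -x from a post 61 mm behind (+x); top 152 mm above the worktop; tips, turned up 3 mm, 47 mm in front (-x). The collar lies on them, the tube between; the scale (axes as the stand's) comes off up by 15 mm or more, then towards own -x.
- measure: bystander: yellow tape measure
- gauge: bystander: flat green square radius gauge, 52 mm
- nozzle: bystander: white cone nozzle, standing, 88 mm high
- level: bystander: short spirit level, 214 mm, 41 mm high
Things that resemble listed ones, but are neither listed nor needed, are in the scene too. There is more than one size of the stand; the job needs the largest.

How it is judged:
On the way, in this order (a step that is already met when the one before it is completed fails the run):
1. the hook pulls on the handle while the tub still stands in its ring (contact force between scale and tub above 1 N and z of tub in the frame of dock below 0.008 m), for 0.05 s.
2. the tub hangs still from the scale alone, its underside 2 to 18 mm above the rim of the ring, for 1 s (z of tub in the frame of dock between 0.02 and 0.036 m and contact force between scale and tub above 1 N and contact force between tub and dock below 0.1 N and linear speed of tub below 0.03 m/s), for 1 s.
3. the tub stands in its ring again, off the hook (z of tub in the frame of dock below 0.008 m and contact force between scale and tub below 0.05 N and contact force between tub and dock above 1 N), for 0.2 s.
At the end, for the whole second after the job is handed in: The tub rests level (0.06 rad) on the floor of its ring (within 3 mm of height), still and off the hook; the scale hangs still and upright (0.12 rad), collar on the prongs of its stand, axis within 30 mm of the stand's origin, grip centre 184 to 198 mm above the worktop (z of tub in the frame of dock below 0.007 m and horizontal distance between tub and dock below 0.007 m and angle between tub's own z axis and vertical below 0.06 rad and linear speed of tub below 0.02 m/s and contact force between scale and tub below 0.05 N and contact force between scale and stand above 0.8 N and angle between scale's own z axis and vertical below 0.12 rad and height (world z) of scale between 0.184 and 0.198 m and horizontal distance between scale and stand below 0.03 m and linear speed of scale below 0.03 m/s); the robot touches nothing.
It fails at once if the hook jerks or rams the tub with more than 15 N, or the tub is dropped, pressed or rammed into its ring with more than 22 N (contact force between scale and tub above 15 N or contact force between tub and dock above 22 N).
It fails at once if the tub is lifted more than 35 mm above the rim of its ring or tips by more than 0.4 rad (z of tub in the frame of dock above 0.053 m or angle between tub's own z axis and vertical above 0.4 rad).
It fails at once if the hand touches the tub (contact force between any of the fingers, the arm and tub above 0.5 N).
It fails at once if the scale is dropped (height (world z) of scale below 0.16 m or angle between scale's own z axis and vertical above 0.6 rad).
It fails at once if a bystander is moved by more than 20 mm (distance of any of measure, gauge, nozzle, level from where it was at the start of the episode above 0.02 m).
It also fails if it takes over 72 s, if anything falls off the work surface, if the arm or the gripper's body presses on something with over 40 N, if the wrist force passes 120 N, or if a joint passes its speed limit or range.

### The arm

A 7-joint arm with a two-finger parallel gripper is mounted at the origin on a cart in front of the work surface, level with it; the furniture and walls round the work are solid. World frame = base frame: x ahead of the robot, y to its left, z up, the work surface at z = 0. Lengths are in m, angles in rad, forces in N, time in s.
With the tool pointing down it reaches from about 0.425 to 0.925 m from the base axis. Payload 6.8 kg.
Tool frame: the origin (TCP) lies midway between the tips of the shut fingers; the grasp point (between the pads) lies 19 mm behind it; z points along the fingers, y is the line along which they close (so a half turn about z gives the same grasp; the last joint's range is limited). The gripper opens to 85 mm and grips with 20 to 120 N. Pads are 22 mm wide; open, the fingers measure 114 mm over their backs; the gripper's body (76 mm by 85 mm) begins 54 mm behind the grasp point. The pads swing forward as they close: fully open they stand 13 mm farther back than shut.
Start: joints at [-1.262, 0.477, 0.022, 1.555, -0.011, 1.109, -0.083], TCP at [0.273, 0.617, 0.231] pointing down, gripper open.
Joint ranges: [-2.96, 2.96], [-0.34, 2.1], [-1.41, 1.46], [0.24, 2.44], [-1.37, 4.51], [0.17, 1.92], [-2.96, 2.96]. Speed limits (rad/s): [2.39, 2.39, 3.14, 3.14, 3.14, 3.14, 3.14].

### API

Orientations are given as a rotation vector (axis times angle).
In Python, from bench import r gives the robot as it stands. The module is installed in compiled form; this text tells all that it offers.
- The arm moves only by the tool apply_moves, never from a script. Its argument "rows" is a list of rows, each a list of 6 numbers: the shift along the tool's x, y, z scaled (see below), then the turn, a rotation vector about the tool's x, y, z scaled (see below). A call has 1 to 5 rows; each row is the pose to reach, as a shift and turn from the pose commanded when the call began, along the tool's axes at that moment; what a row does not reach only later rows make up. The controller multiplies each number of a shift by 0.25 m and each number of a turn by 90 degrees. A row lasts 1/8 s, in which the tool goes at most 62.5 mm and 10.7 degrees, less where a joint would pass 70% of its speed; a pose out of reach is approached as far as the arm can. A call with a number of a shift or a turn outside -1 to 1 is refused whole. A call with a gripper value outside its range is refused whole. "claw" is the opening, from 0 (shut) to 1 (fully open), set as the call begins (left out, the last holds). The fingers move at their own pace and stop on an object; "newtons" is the grip in N (left out, the last holds). Time passes only in rows, so rows that repeat a pose let the fingers close. It gives the time, the measured TCP pose, the force, the opening and the grip force at its end, in the units of the state.
- r.get_obs(): the state, without advancing time (a new reading comes with each control period).
- r.grab_frame(name): name is "scene" or "top"; returns a dict with "pixels" (400x640x3 uint8, red, green, blue), "intrinsics" (3x3 intrinsics, pixels), "eye" and "attitude" of the camera in the world. Camera axes: x right, y up, looking along -z (the intrinsics and any distortion apply to the point x, -y, -z); pixel columns grow to the right and rows downward; lengths in m; the calibration is good to about 2 mm. A picture is of the moment at which its call begins. There is no depth.
- r.hand_in(): hands the job in; it is judged then, once.
Trained networks look in a picture, given as the dict that the camera call returned (one of the last four; its "shot" number tells which), for a name from the list of things; names that differ only in an ending like _2 or _b are one class to them, and where a whole thing is asked for, a point or a joint stands for the part that bears it (a point fixed in the world has none). Each returns a list of dicts, best first, with "conf" (0 to 1); they miss things now and then, are a little off and sometimes report something else, mostly with a low value. They report only what shows in the picture. A call takes as long as a camera call. They do not tell look-alikes from the thing itself.
- r.search_frame(picture, thing): "rect" ([left, top, width, height] in pixels, round what is visible of it).
- r.outline_of(picture, thing): "pixels" (400x640 bool, what is visible of it) and "rect" ([left, top, width, height] in pixels, round what is visible of it).
- r.landmark_of(picture, thing): "point" ([column, row] in pixels: a listed point, or the origin of a listed thing).
The state is a dict: "clock": time; "joints": joint angles; "qvel": joint speeds; "tau": joint torques, N m; "tcp_pos": TCP position; "orientation": TCP orientation; "contact_force": force on the tool from outside, world axes, zero at the start; "moment": the same for the moment, N m; "grip_width": finger opening in m; "gripper_force": force on a finger pad.
Only numpy, scipy, OpenCV 4.12 (cv2) and the standard library are available. Lean on these libraries where they do the work, as an engineer would, in place of code of your own. Each camera call takes 0.05 s, during which the arm holds its last target. There are 200 camera calls.

## Working session

There is one attempt and no reset: what is moved stays moved. The work goes in short steps, Python scripts to look and compute and a tool call to move; the robot and the scene stay as the last step left them, time stands still between calls to the robot, and variables do not carry over. Pictures are saved under pics/ and viewed, at most 13 in all, crops included, and the job is handed in when it is done.

Besides the shell and the picture viewer there is one more tool, called after "Request:" as name([rows], argument=value, ...), one row to a line, values as JSON. apply_moves: Moves the arm, as the interface text tells. Its arguments: {"type":"object","properties":{"rows":{"type":"array","items":{"type":"array","items":{"type":"number"}}},"claw":{"type":"number"},"newtons":{"type":"number"}},"required":["rows"]}

```bash
mkdir -p pics; cat > h.py <<'E'
import numpy as np, cv2
from scipy.spatial.transform import Rotation as R
from bench import r
def rot(c):
    a=np.array(c["attitude"],float)
    if a.shape==(3,3): return a
    return R.from_rotvec(a).as_matrix() if a.size==3 else R.from_quat(a).as_matrix()
def ray(c,p):
    K=np.array(c["intrinsics"]); d=np.linalg.inv(K)@[p[0],p[1],1.]
    d=rot(c)@(d*[1,-1,-1]); return np.array(c["eye"],float),d/np.linalg.norm(d)
def atz(c,p,z):
    e,d=ray(c,p); return e+d*(z-e[2])/d[2]
def proj(c,X):
    v=rot(c).T@(np.array(X)-np.array(c["eye"])); v=v*[1,-1,-1]; q=np.array(c["intrinsics"])@v; return q[:2]/q[2]
def tri(c1,p1,c2,p2):
    (a,u),(b,v)=ray(c1,p1),ray(c2,p2)
    s=np.linalg.lstsq(np.c_[u,-v],b-a,rcond=None)[0]; A=a+u*s[0];B=b+v*s[1]
    return (A+B)/2,np.linalg.norm(A-B)
def save(c,n,rect=None,f=1):
    im=c["pixels"][:,:,::-1]
    if rect: x,y,w,h=rect; im=im[y:y+h,x:x+w]
    cv2.imwrite(n,cv2.resize(im,None,fx=f,fy=f,interpolation=cv2.INTER_CUBIC))
E
python3 - <<'E'
from h import *
np.set_printoptions(precision=3,suppress=True)
o=r.get_obs(); print({k:np.round(v,3) for k,v in o.items()})
S=r.grab_frame("scene");T=r.grab_frame("top")
for c,n in((S,"scene"),(T,"top")):
    save(c,f"pics/{n}0.png"); print(n,c["eye"],c["attitude"],c["intrinsics"],[k for k in c])
    for t in "scale hook_seat tub tub_handle dock stand measure gauge nozzle level".split():
        print(n,t,[(np.round(d["point"]).tolist(),round(d["conf"],2)) for d in r.landmark_of(c,t)][:4],[(np.round(d["rect"]).tolist(),round(d["conf"],2)) for d in r.search_frame(c,t)][:4])
E
```

```text
{'clock': np.float64(0.0), 'joints': array([-1.262,  0.478,  0.022,  1.556, -0.012,  1.109, -0.083]), 'qvel': array([ 0.001, -0.   ,  0.   , -0.001, -0.002,  0.   ,  0.   ]), 'tau': array([ -0.   , -59.645,   1.607, -28.121,   0.012,   0.009,   0.   ]), 'tcp_pos': array([0.273, 0.617, 0.23 ]), 'orientation': array([-0.65 , -3.073,  0.003]), 'contact_force': array([ 0.687, -0.022,  0.032]), 'moment': array([-0.024, -0.059, -0.002]), 'gripper_force': np.float64(0.0), 'grip_width': np.float64(0.086)}
scene [-0.012 -0.7    0.925] [ 0.776 -0.268 -0.649] [[481.657   0.    319.787]
 [  0.    481.657 193.566]
 [  0.      0.      1.   ]] ['pixels', 'intrinsics', 'eye', 'attitude', 'shot']
scene scale [([278.0, 127.0], 0.87)] []
scene hook_seat [([280.0, 170.0], 0.4)] []
scene tub [([376.0, 281.0], 0.75)] [([357.0, 248.0, 41.0, 44.0], 0.66)]
scene tub_handle [([379.0, 251.0], 0.9)] [([358.0, 248.0, 39.0, 42.0], 0.86)]
scene dock [([377.0, 278.0], 0.92), ([376.0, 279.0], 0.36)] [([337.0, 265.0, 75.0, 46.0], 0.82)]
scene stand [([192.0, 207.0], 0.9), ([304.0, 331.0], 0.9), ([280.0, 183.0], 0.75)
[... 1084 characters left out ...]
.0, 166.0, 39.0, 45.0], 0.54)]
top dock [([392.0, 208.0], 0.65), ([229.0, 189.0], 0.27)] [([365.0, 183.0, 51.0, 51.0], 0.63)]
top stand [([244.0, 202.0], 0.92), ([394.0, 288.0], 0.74), ([388.0, 210.0], 0.66), ([215.0, 290.0], 0.59)] [([192.0, 260.0, 42.0, 47.0], 0.94), ([378.0, 262.0, 34.0, 41.0], 0.93), ([220.0, 164.0, 41.0, 47.0], 0.86)]
top measure [([302.0, 179.0], 0.93)] [([293.0, 166.0, 24.0, 27.0], 0.8), ([219.0, 176.0, 23.0, 28.0], 0.2)]
top gauge [([308.0, 212.0], 0.55)] [([296.0, 200.0, 21.0, 28.0], 0.53)]
top nozzle [([286.0, 254.0], 0.5)] [([221.0, 167.0, 36.0, 42.0], 0.61), ([281.0, 252.0, 13.0, 4.0], 0.56)]
top level [([396.0, 142.0], 0.78)] [([358.0, 132.0, 86.0, 16.0], 0.74)]
```

View pics/scene0.png

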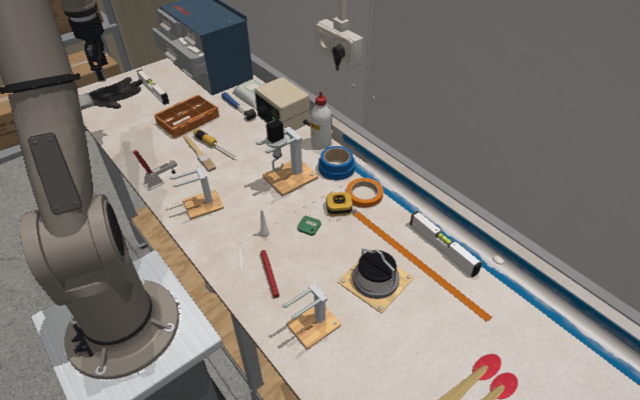

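View pics/top0.png

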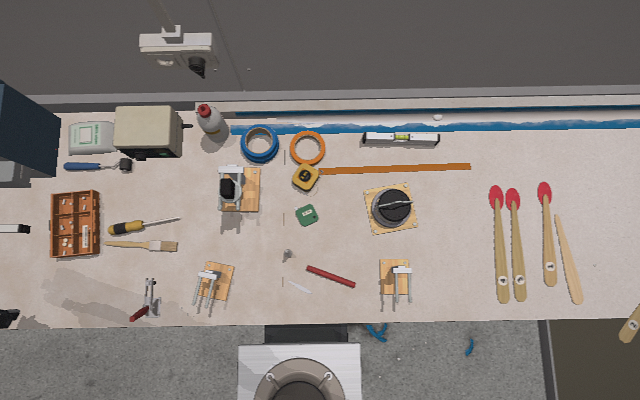

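Scene picture: the scale hangs on the stand at (278,130), with smaller look-alike stands at (200,195) and (312,315). The tub in its dock is at (376,270), the level at (445,240), and the tape measure at (340,203). The gauge is at (309,225) and the nozzle at (263,225). In the top picture the scale's stand is at (235,188), the smaller stands at (212,285) and (395,280), and the tub at (392,208). The stand at scene (285,165) holds the scale and is the largest.

```bash
python3 - <<'E'
from h import *
np.set_printoptions(precision=4,suppress=True)
S=r.grab_frame("scene");T=r.grab_frame("top")
P={}
for t in "scale hook_seat tub tub_handle dock stand measure nozzle".split():
    for n,c in(("S",S),("T",T)): 
        L=r.landmark_of(c,t); P[n]=L
    best=[]
    for a in P["S"]:
        for b in P["T"]:
            X,e=tri(S,a["point"],T,b["point"]); 
            if e<.02: best.append((np.round(X,4).tolist(),round(e,4),round(a["conf"],2),round(b["conf"],2)))
    print(t,best)
save(S,"pics/a.png",(240,100,100,110),4);save(T,"pics/b.png",(205,150,70,75),5)
a=cv2.imread("pics/a.png");b=cv2.resize(cv2.imread("pics/b.png"),(400,440))
cv2.imwrite("pics/ab.png",np.hstack([a,b]))
save(S,"pics/c.png",(330,235,90,80),4);save(T,"pics/d.png",(355,175,72,64),5)
cv2.imwrite("pics/cd.png",np.hstack([cv2.imread("pics/c.png"),cv2.imread("pics/d.png")]))
E
```

```text
scale [([0.5263, 0.146, 0.2046], np.float64(0.0087), 0.86, 0.57)]
hook_seat [([0.5653, 0.1891, 0.0244], np.float64(0.0169), 0.45, 0.4)]
tub [([0.4985, -0.2567, 0.0121], np.float64(0.0091), 0.71, 0.68), ([0.5021, -0.2579, 0.0118], np.float64(0.002), 0.71, 0.16), ([0.5003, -0.2583, 0.0061], np.float64(0.011), 0.23, 0.68), ([0.5039, -0.2596, 0.0057], np.float64(0.0039), 0.23, 0.16)]
tub_handle [([0.5121, -0.2573, 0.088], np.float64(0.0004), 0.98, 0.66)]
dock [([0.4981, -0.2618, 0.0251], np.float64(0.0022), 0.91, 0.63)]
stand [([0.2942, -0.2516, -0.01], np.float64(0.0084), 0.66, 0.86), ([0.2948, 0.2282, 0.003], np.float64(0.0033), 0.64, 0.81), ([0.5254, 0.1522, 0.013], np.float64(0.0026), 0.6, 0.87), ([0.3045, -0.1848, 0.3768], np.float64(0.0156), 0.6, 0.86)]
measure [([0.5934, -0.0235, -0.0033], np.float64(0.0046), 0.95, 0.84)]
nozzle [([0.3803, 0.0266, 0.0075], np.float64(0.0067), 0.43, 0.39)]
```

View pics/ab.png

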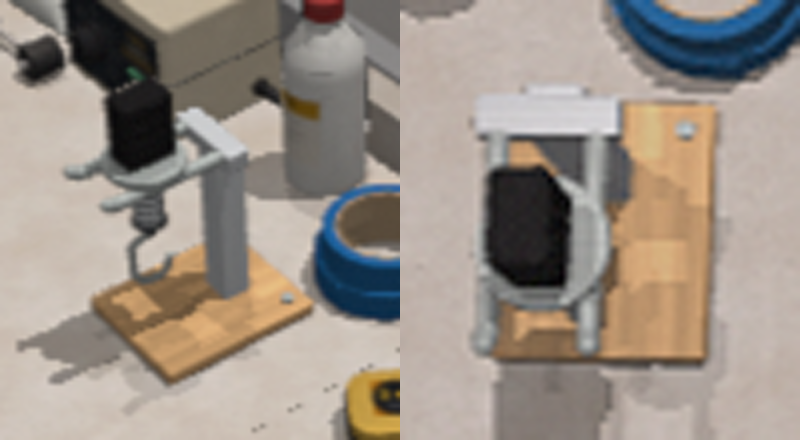

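View pics/cd.png

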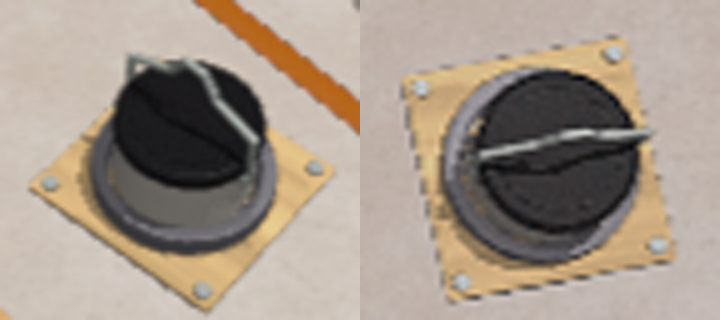

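Left crop: the black grip sits with its collar on the prongs, hook below and post at the back; this is the true scale and the largest stand. Prong tips are at about (219.6,209.7) and (237.9,209.7) in the top image. Right crop: the dock is turned slightly, its bolts at top pixels (367,193), (406,186), (415,224), (375,231), and the handle runs between the left and right sides.

```bash
python3 - <<'E'
from h import *
np.set_printoptions(precision=4,suppress=True)
S=r.grab_frame("scene");T=r.grab_frame("top")
f=lambda u,v:(205+(u-400)/5.714,150+v/5.867)
L=[f(497,140),f(483,347)];Rr=[f(596,140),f(588,347)]
l=[atz(T,p,.148)[:2] for p in L];q=[atz(T,p,.148)[:2] for p in Rr]
for a in(l,q): d=a[0]-a[1]; print("prong",a,np.degrees(np.arctan2(d[1],d[0])))
print("sep",l[1]-q[1])
bar=[atz(T,f(478,95),.152)[:2],atz(T,f(618,99),.152)[:2]];d=bar[0]-bar[1];print("bar",bar,np.degrees(np.arctan2(d[1],d[0]))-90)
tips=(l[1]+q[1])/2
g=lambda u,v:(355+(u-360)/5,175+v/5)
B=np.array([atz(T,g(*p),.006)[:2] for p in((421,88),(613,54),(658,245),(461,282))])
print("dock T",B.mean(0));h=lambda u,v:(330+u/4,235+v/4)
for a,b in((0,1),(1,2),(3,2),(0,3)):
    d=B[b]-B[a];print(np.degrees(np.arctan2(d[1],d[0])),np.linalg.norm(d))
C=np.array([atz(S,h(*p),.006)[:2] for p in((50,183),(314,167),(202,290))]);print("S bolts",C, "centre", (C[0]+C[1])/2,B)
print("tub kink",tri(S,h(190,66),T,g(578,135)))
# board edges
for nm,p in(("stand board TL/TR/BR",[(478,93),(716,101),(704,360),(488,360)]),): print(nm,[atz(T,f(*x),.012)[:2] for x in p])
# grip blob / centre
for c,n in((S,"S"),(T,"T")):
    m=[(np.round(d["rect"]).tolist(),round(d["conf"],2)) for d in r.outline_of(c,"scale")][:2];print(n,m)
print(proj(T,[.525,.15,.209]),proj(S,[.525,.15,.209]))
# block top in S crop: top-face centre (140,88)-> ; in T  black top-face centre
print("gripTop",tri(S,(240+140/4,100+90/4),T,f(520,225)))
E
```

```text
prong [array([0.5722, 0.178 ]), array([0.4845, 0.1818])] -2.495114523856681
prong [array([0.5713, 0.1355]), array([0.4837, 0.1375])] -1.296888820919916
sep [0.0009 0.0443]
bar [array([0.5906, 0.1856]), array([0.5877, 0.1256])] -2.7711454152919686
dock T [ 0.5028 -0.2569]
-80.89170966953492 0.10911773167221976
-170.4357272430281 0.1090873322323293
-80.46913564551487 0.1102153634131345
-171.00978885541994 0.10989697593480614
S bolts [[ 0.443  -0.2133]
 [ 0.5691 -0.3027]
 [ 0.4605 -0.3208]] centre [ 0.5061 -0.258 ] [[ 0.5482 -0.1942]
 [ 0.5655 -0.302 ]
 [ 0.4579 -0.3201]
 [ 0.4397 -0.2114]]
tub kink (array([ 0.5009, -0.2585,  0.1097]), np.float64(0.0002162713738804104))
stand board TL/TR/BR [array([0.6316, 0.2191]), array([0.6254, 0.1024]), array([0.5003, 0.1074]), array([0.5023, 0.211 ])]
S [([263.0, 118.0, 27.0, 52.0], 0.72)]
T [([376.0, 190.0, 32.0, 34.0], 0.49)]
[227.7561 186.8895] [274.2342 124.6041]
gripTop (array([0.5239, 0.151 , 0.2145]), np.float64(0.007757993587154863))
```

Request:
apply_moves([
  [-0.2,-0.1,-0.12,0,0,-0.1],
  [-0.4,-0.2,-0.24,0,0,-0.2],
  [-0.6,-0.3,-0.36,0,0,-0.24],
  [-0.8,-0.4,-0.48,0,0,-0.26],
  [-0.8,-0.4,-0.48,0,0,-0.26],
], claw=1.0, newtons=60)

```text
clock: 3.82
tcp_pos: [0.4208, 0.441, 0.3546]
orientation: [0.027, 3.136, 0.004]
contact_force: [-0.3, 0.5, -1.0]
grip_width: 0.0856
gripper_force: 0.0
```

```bash
cat >> h.py <<'E'
def to(x,y,z,yaw):
    "numbers of a move to tcp x,y,z, with tool z down and tool y at angle yaw+90deg (mod 180)"
    o=r.get_obs(); M=R.from_rotvec(o["orientation"]).as_matrix(); a=np.radians(yaw)
    best=None
    for k in(0,np.pi):
        X=np.array([np.cos(a+k),np.sin(a+k),0]);Z=np.array([0,0,-1.]);G=np.c_[X,np.cross(Z,X),Z]
        w=R.from_matrix(M.T@G).as_rotvec()
        if best is None or np.linalg.norm(w)<np.linalg.norm(best): best=w
    d=M.T@(np.array([x,y,z])-o["tcp_pos"])
    print("t",round(float(o["clock"]),2),"tcp",np.round(o["tcp_pos"],4),"F",np.round(o["contact_force"],2),"w",round(float(o["grip_width"]),4),"gf",round(float(o["gripper_force"]),1))
    print("move",np.round(d/.25,3).tolist(),np.round(best/(np.pi/2),3).tolist(),"dist",round(float(np.linalg.norm(d)),3))
E
python3 - <<'E'
from h import *
from scipy.optimize import minimize
np.set_printoptions(precision=4,suppress=True)
S=r.grab_frame("scene");T=r.grab_frame("top")
def cut(c,rc):
    x,y,w,h=rc; im=c["pixels"].astype(int); m=np.zeros((400,640),np.uint8)
    m[y:y+h,x:x+w]=(im.max(2)<60)[y:y+h,x:x+w]
    n,l,s,_=cv2.connectedComponentsWithStats(m); k=1+np.argmax(s[1:,4]); return (l==k).astype(np.uint8)
U=8
ms=[(S,cut(S,(262,112,30,36))),(T,cut(T,(215,172,30,35)))]
def model(c,p):
    x,y,a=p; b=np.array([[i,j,k] for i in(-.02,.02) for j in(-.013,.013) for k in(-.031,.019)])
    b=b@R.from_euler("z",a).as_matrix().T+[x,y,.19]
    q=np.array([proj(c,v) for v in b]); h=cv2.convexHull((q+.5)[:,None].astype(np.float32)*U)
    m=np.zeros((400*U,640*U),np.uint8); cv2.fillConvexPoly(m,h.astype(np.int32),255)
    return cv2.resize(m,(640,400),interpolation=cv2.INTER_AREA)/255.
for c,m in ms: print(m.sum(),cv2.boundingRect(m))
cost=lambda p,mm=ms:sum(np.abs(model(c,p)-m).sum() for c,m in mm)
for mm in(ms,ms[:1],ms[1:]):
    s=minimize(cost,[.525,.152,-.03],args=(mm,),method="Nelder-Mead",options=dict(initial_simplex=[[.525,.152,-.03],[.532,.152,-.03],[.525,.16,-.03],[.525,.152,.08]],maxiter=60))
    print(s.x,s.fun)
to(.525,.152,.26,-2)
E
```

```text
452 (262, 112, 22, 31)
257 (220, 178, 15, 21)
[ 0.5281  0.1588 -0.0203] 270.70588235294116
[0.5343 0.1647 0.6009] 168.9098039215686
[0.5276 0.1571 0.0349] 58.603921568627456
t 3.92 tcp [0.4162 0.4444 0.3518] F [-0.13  1.34 -0.19] w 0.0851 gf 0.0
move [-0.447, -1.165, 0.366] [0.001, 0.0, 0.016] dist 0.325
```

Request:
apply_moves([
  [-0.12,-0.24,0.02,0,0,0.015],
  [-0.22,-0.48,0.06,0,0,0.015],
  [-0.32,-0.72,0.1,0,0,0.015],
  [-0.42,-0.94,0.16,0,0,0.015],
  [-0.45,-0.98,0.2,0,0,0.015],
])

```text
clock: 4.55
tcp_pos: [0.5263, 0.1963, 0.3]
orientation: [-0.054, -3.14, 0.002]
contact_force: [-0.2, 0.4, -0.7]
grip_width: 0.0853
gripper_force: 0.0
```

```bash
python3 - <<'E'
from h import *
to(.528,.158,.171,-2)
E
```

```text
t 4.55 tcp [0.5263 0.1963 0.3   ] F [-0.24  0.37 -0.71] w 0.0853 gf 0.0
move [-0.013, -0.152, 0.516] [-0.001, -0.001, 0.0] dist 0.135
```

Request:
apply_moves([
  [-0.01,-0.14,0.05,0,0,0],
  [-0.012,-0.15,0.18,0,0,0],
  [-0.012,-0.15,0.35,0,0,0],
  [-0.012,-0.15,0.5,0,0,0],
  [-0.012,-0.15,0.516,0,0,0],
])

```text
clock: 5.18
tcp_pos: [0.525, 0.1624, 0.169]
orientation: [-0.045, -3.135, 0.004]
contact_force: [0.5, -0.2, 1.3]
grip_width: 0.0857
gripper_force: 0.0
```

```bash
python3 - <<'E'
from h import *
to(.528,.158,.171,-2)
T=r.grab_frame("top");S=r.grab_frame("scene")
save(T,"pics/t1.png",(190,140,100,110),4);save(S,"pics/s1.png",(230,70,100,110),4)
cv2.imwrite("pics/st1.png",np.hstack([cv2.imread("pics/s1.png"),cv2.imread("pics/t1.png")]))
E
```

```text
t 5.17 tcp [0.525  0.1624 0.169 ] F [ 0.48 -0.17  1.34] w 0.0857 gf 0.0
move [-0.013, -0.017, -0.008] [-0.002, -0.004, 0.004] dist 0.006
```

View pics/st1.png

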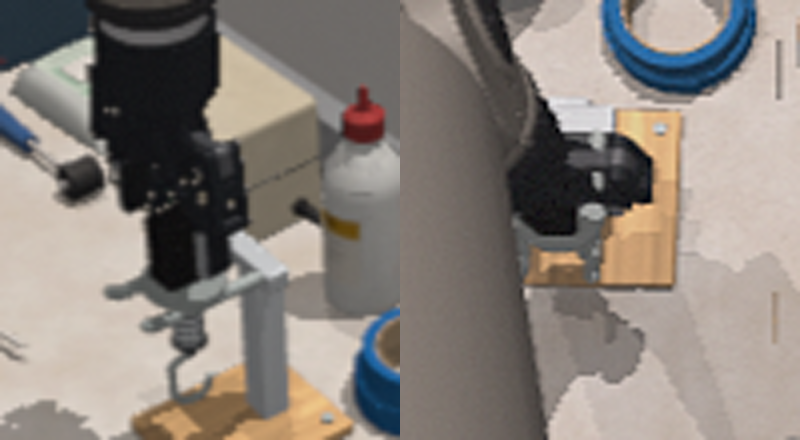

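The left half shows the open fingers straddling the grip block above the collar, the right half the same from above. The position is fine, so I close.

Request:
apply_moves([
  [0,-0.01,0,0,0,0],
  [0,-0.01,0,0,0,0],
  [0,-0.01,0,0,0,0],
  [0,-0.01,0,0,0,0],
  [0,-0.01,0,0,0,0],
], claw=0.0, newtons=60)

```text
clock: 5.9
tcp_pos: [0.5282, 0.1588, 0.1731]
orientation: [0.051, 3.14, 0.001]
contact_force: [-2.0, -0.6, 5.9]
grip_width: 0.025
gripper_force: 59.0
```

```bash
python3 - <<'E'
from h import *
to(.528,.158,.21,-2)
E
```

```text
t 5.9 tcp [0.5282 0.1588 0.1731] F [-1.96 -0.59  5.92] w 0.025 gf 59.0
move [0.001, -0.003, -0.148] [0.0, 0.001, 0.002] dist 0.037
```

Request:
apply_moves([
  [0,0,-0.05,0,0,0],
  [0,0,-0.1,0,0,0],
  [0,0,-0.14,0,0,0],
  [0,0,-0.16,0,0,0],
  [0,0,-0.16,0,0,0],
])

```text
clock: 6.52
tcp_pos: [0.528, 0.1589, 0.2127]
orientation: [0.05, 3.141, 0.001]
contact_force: [-0.4, 0.1, -2.3]
grip_width: 0.0254
gripper_force: 59.0
```

```bash
python3 - <<'E'
from h import *
to(.44,.160,.24,-2)
S=r.grab_frame("scene")
save(S,"pics/s2.png",(230,70,100,130),4)
E
```

```text
t 6.53 tcp [0.528  0.1589 0.2127] F [-0.38  0.08 -2.34] w 0.0254 gf 59.0
move [0.352, -0.007, -0.109] [0.0, 0.0, 0.002] dist 0.092
```

View pics/s2.png

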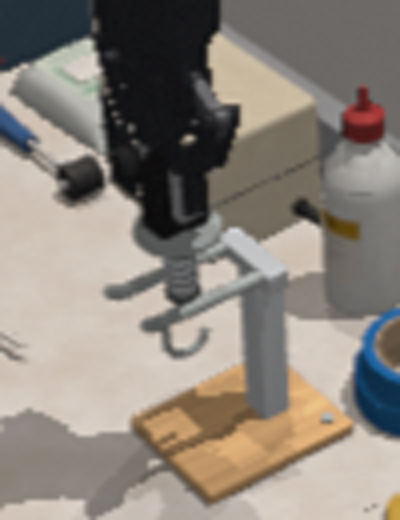

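The scale is up and square in the grip, collar above the prongs and hook below at crop (185,345). Now out along -x.

Request:
apply_moves([
  [0.1,0,-0.02,0,0,0],
  [0.22,0,-0.04,0,0,0],
  [0.34,0,-0.1,0,0,0],
  [0.36,0,-0.16,0,0,0],
  [0.36,0,-0.2,0,0,0],
])

```text
clock: 7.2
tcp_pos: [0.4384, 0.1618, 0.2633]
orientation: [0.05, 3.14, 0.001]
contact_force: [0.4, -0.1, -2.0]
grip_width: 0.0255
gripper_force: 59.0
```

```bash
python3 - <<'E'
from h import *
a=np.radians(9.3)
x,y=.5035-.06*np.cos(a),-.2575-.06*np.sin(a)
print(x,y); to(x,y,.263,9.3)
E
```

```text
0.4442886570155915 -0.2671962292662017
t 7.2 tcp [0.4384 0.1618 0.2633] F [ 0.45 -0.06 -1.99] w 0.0255 gf 59.0
move [-0.078, -1.714, -0.0] [0.0, 0.001, -0.124] dist 0.429
```

Request:
apply_moves([
  [-0.01,-0.12,0,0,0,-0.01],
  [-0.02,-0.3,0,0,0,-0.03],
  [-0.03,-0.5,0,0,0,-0.05],
  [-0.04,-0.7,0,0,0,-0.07],
  [-0.05,-0.86,0,0,0,-0.08],
])

```text
clock: 7.82
tcp_pos: [0.4442, -0.0563, 0.2626]
orientation: [-0.145, 3.137, -0.001]
contact_force: [1.3, -0.2, -1.7]
grip_width: 0.0251
gripper_force: 59.2
```

```bash
python3 - <<'E'
from h import *
to(.4443,-.2672,.263,9.3)
E
```

```text
t 7.83 tcp [ 0.4442 -0.0563  0.2626] F [ 1.31 -0.17 -1.66] w 0.0251 gf 59.2
move [0.077, -0.84, -0.001] [-0.0, 0.001, -0.045] dist 0.211
```

Request:
apply_moves([
  [0.02,-0.22,0,0,0,-0.015],
  [0.04,-0.44,0,0,0,-0.03],
  [0.06,-0.66,0,0,0,-0.045],
  [0.075,-0.82,0,0,0,-0.045],
  [0.077,-0.84,0,0,0,-0.045],
])

```text
clock: 8.45
tcp_pos: [0.4437, -0.2686, 0.2625]
orientation: [0.249, -3.131, 0.004]
contact_force: [0.6, 0.3, -2.1]
grip_width: 0.0254
gripper_force: 59.5
```

```bash
python3 - <<'E'
from h import *
to(.4443,-.2672,.1945,9.3)
S=r.grab_frame("scene");T=r.grab_frame("top")
for c,n in((S,"S"),(T,"T")):
    for t in("scale","hook_seat","tub_handle","tub"): print(n,t,[(np.round(d["point"],1).tolist(),round(d["conf"],2)) for d in r.landmark_of(c,t)][:2])
print(proj(S,[.4443,-.2672,.28-.134]),proj(T,[.4443,-.2672,.28-.134]),proj(S,[.5035,-.2575,.104]),proj(T,[.5035,-.2575,.104]))
save(S,"pics/s3.png",(320,170,110,140),4);save(T,"pics/t3.png",(345,150,90,140),4)
cv2.imwrite("pics/st3.png",np.hstack([cv2.imread("pics/s3.png"),cv2.imread("pics/t3.png")]))
E
```

```text
t 8.45 tcp [ 0.4437 -0.2686  0.2625] F [ 0.56  0.31 -2.07] w 0.0254 gf 59.5
move [-0.004, 0.006, 0.272] [-0.002, -0.0, -0.002] dist 0.068
S scale [([368.3, 209.4], 0.55)]
S hook_seat [([443.5, 248.2], 0.53), ([362.4, 257.5], 0.43)]
S tub_handle []
S tub [([374.9, 277.2], 0.58)]
T scale [([422.0, 212.5], 0.44)]
T hook_seat []
T tub_handle [([396.3, 200.2], 0.76)]
T tub [([387.9, 207.3], 0.85)]
[361.90167862 256.47079178] [406.58349274 222.25197087] [377.81648676 252.31803511] [397.73302259 201.36483526]
```

View pics/st3.png

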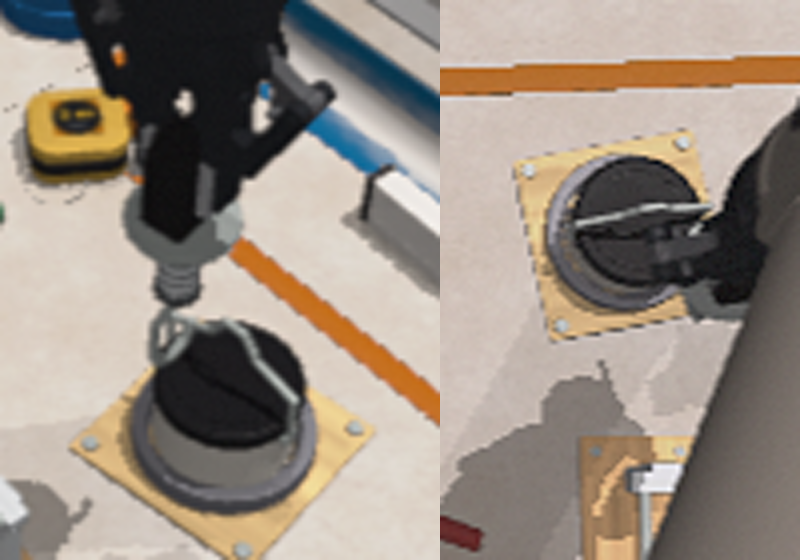

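The left half shows the hook at scene (361,256), exactly where predicted, and the kink top at about (377,251). Alignment is good, so I go down and then enter.

Request:
apply_moves([
  [0,0.004,0.08,0,0,0],
  [0,0.004,0.16,0,0,0],
  [0,0.004,0.23,0,0,0],
  [0,0.004,0.27,0,0,0],
  [0,0.004,0.27,0,0,0],
])

```text
clock: 9.57
tcp_pos: [0.4436, -0.2632, 0.1944]
orientation: [0.258, -3.13, -0.001]
contact_force: [0.0, 0.4, -1.9]
grip_width: 0.025
gripper_force: 59.6
```

```bash
python3 - <<'E'
from h import *
to(.5035,-.2575,.1945,9.3)
E
```

```text
t 9.57 tcp [ 0.4436 -0.2632  0.1944] F [ 0.01  0.4  -1.9 ] w 0.025 gf 59.6
move [-0.24, -0.017, -0.001] [0.0, -0.001, 0.001] dist 0.06
```

Request:
apply_moves([
  [-0.04,-0.017,0,0,0,0],
  [-0.1,-0.017,0,0,0,0],
  [-0.16,-0.017,0,0,0,0],
  [-0.21,-0.017,0,0,0,0],
  [-0.24,-0.017,0,0,0,0],
])

```text
clock: 10.2
tcp_pos: [0.5048, -0.2575, 0.1946]
orientation: [0.259, -3.131, 0.0]
contact_force: [-0.5, 0.2, -1.7]
grip_width: 0.0252
gripper_force: 59.6
```

```bash
python3 - <<'E'
from h import *
to(.5035,-.2575,.1945,9.3)
S=r.grab_frame("scene");T=r.grab_frame("top")
print(proj(S,[.5035,-.2575,.0775]))
save(S,"pics/s4.png",(335,205,80,90),5);save(T,"pics/t4.png",(355,170,80,90),5)
cv2.imwrite("pics/st4.png",np.hstack([cv2.imread("pics/s4.png"),cv2.imread("pics/t4.png")]))
E
```

```text
t 10.2 tcp [ 0.5048 -0.2575  0.1946] F [-0.46  0.2  -1.72] w 0.0252 gf 59.6
move [0.005, 0.001, 0.001] [-0.0, -0.0, 0.002] dist 0.001
[376.91676452 259.91937976]
```

View pics/st4.png

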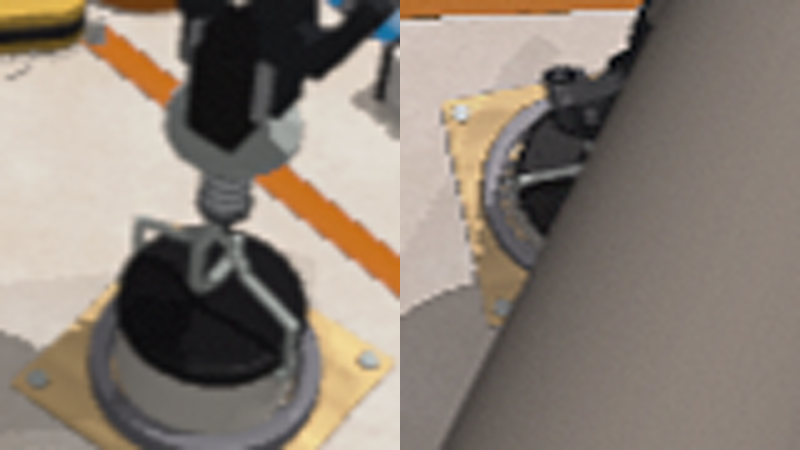

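The hook passes through the kink, at crop (210,265), with the wire between shank and tip and no force. Now slow lift.

Request:
apply_moves([
  [0.004,0,-0.02,0,0,0],
  [0.004,0,-0.04,0,0,0],
  [0.004,0,-0.06,0,0,0],
  [0.004,0,-0.072,0,0,0],
  [0.004,0,-0.08,0,0,0],
])

```text
clock: 10.92
tcp_pos: [0.5027, -0.2581, 0.2151]
orientation: [-0.258, 3.131, 0.0]
contact_force: [0.6, 0.4, -1.8]
grip_width: 0.025
gripper_force: 59.6
```

Request:
apply_moves([
  [0,0,-0.006,0,0,0],
  [0,0,-0.012,0,0,0],
  [0,0,-0.018,0,0,0],
  [0,0,-0.024,0,0,0],
  [0,0,-0.03,0,0,0],
])

```text
clock: 11.55
tcp_pos: [0.5025, -0.258, 0.2221]
orientation: [0.258, -3.13, -0.0]
contact_force: [0.7, -0.7, -5.7]
grip_width: 0.0251
gripper_force: 59.1
```

Request:
apply_moves([
  [0,0,-0.01,0,0,0],
  [0,0,-0.02,0,0,0],
  [0,0,-0.03,0,0,0],
  [0,0,-0.04,0,0,0],
  [0,0,-0.04,0,0,0],
])

```text
clock: 12.18
tcp_pos: [0.5026, -0.258, 0.2324]
orientation: [0.258, -3.131, -0.0]
contact_force: [-0.2, 0.5, -7.0]
grip_width: 0.0252
gripper_force: 59.1
```

Request:
apply_moves([
  [0,0,-0.01,0,0,0],
  [0,0,-0.02,0,0,0],
  [0,0,-0.03,0,0,0],
  [0,0,-0.04,0,0,0],
  [0,0,-0.04,0,0,0],
])

```text
clock: 12.8
tcp_pos: [0.5026, -0.258, 0.2424]
orientation: [0.258, -3.131, -0.0]
contact_force: [-0.4, -0.7, -5.9]
grip_width: 0.0254
gripper_force: 59.2
```

```bash
cat > m.py <<'E'
from h import *
T=r.grab_frame("top");S=r.grab_frame("scene");o=r.get_obs();print("t",o["clock"],"z",o["tcp_pos"],"F",o["contact_force"])
for n,c in(("S",S),("T",T)):
    for t in("tub","tub_handle","dock","hook_seat"): print(n,t,[(np.round(d["point"],1).tolist(),round(d["conf"],2)) for d in r.landmark_of(c,t)][:2])
E
python3 m.py
```

```text
t 12.9 z [ 0.5026383  -0.25801945  0.24224551] F [-0.61350244  0.52410667 -6.57307818]
S tub [([374.6, 278.0], 0.8)]
S tub_handle [([380.1, 249.8], 0.8), ([385.2, 199.9], 0.24)]
S dock [([376.5, 279.9], 0.65)]
S hook_seat [([378.5, 254.0], 0.62), ([378.1, 281.5], 0.34)]
T tub [([388.2, 209.9], 0.66), ([391.0, 207.7], 0.23)]
T tub_handle [([395.9, 200.1], 0.71), ([413.9, 187.6], 0.35)]
T dock [([391.6, 207.4], 0.7)]
T hook_seat []
```

```bash
cat > lift.py <<'E'
import sys
from h import *
S=r.grab_frame("scene");o=r.get_obs()
if len(sys.argv)>1: np.save("ref.npy",S["pixels"])
ref=np.load("ref.npy"); U=8
up=lambda a:cv2.resize(a,None,fx=U,fy=U,interpolation=cv2.INTER_CUBIC)
def sh(x,y,w,h,m=(4,14)):
    t=up(ref[y:y+h,x:x+w]); s=up(S["pixels"][y-m[1]:y+h+m[0],x-m[0]:x+w+m[0]])
    q=cv2.matchTemplate(s,t,cv2.TM_CCOEFF_NORMED); _,v,_,p=cv2.minMaxLoc(q); return (p[0]/U-m[0],p[1]/U-m[1],round(v,3))
D=proj(S,[.5035,-.2575,.104])-proj(S,[.5035,-.2575,.094])
D2=proj(S,[.47,-.2575,.071])-proj(S,[.47,-.2575,.061])
print("t",round(float(o["clock"]),2),"z",o["tcp_pos"][2].round(4),"Fz",o["contact_force"][2].round(2),"px/10mm",D.round(2),D2.round(2))
for a in((366,270,22,13),(358,258,12,14)): q=sh(*a); print(q,"lift mm",round(10*q[1]/D2[1],1))
E
python3 lift.py ref
```

```text
t 13.35 z 0.2423 Fz -6.09 px/10mm [ 0.34 -2.9 ] [ 0.26 -2.77]
(0.0, 0.0, 0.998) lift mm -0.0
(0.0, 0.0, 0.996) lift mm -0.0
```

Request:
apply_moves([
  [0,0,-0.01,0,0,0],
  [0,0,-0.02,0,0,0],
  [0,0,-0.03,0,0,0],
  [0,0,-0.04,0,0,0],
  [0,0,-0.04,0,0,0],
])

```text
clock: 13.98
tcp_pos: [0.5027, -0.258, 0.2525]
orientation: [-0.258, 3.131, 0.0]
contact_force: [0.0, -0.5, -7.5]
grip_width: 0.0258
gripper_force: 59.2
```

```bash
python3 lift.py
```

```text
t 14.03 z 0.2523 Fz -6.79 px/10mm [ 0.34 -2.9 ] [ 0.26 -2.77]
(0.0, 0.0, 0.997) lift mm -0.0
(0.0, 0.0, 0.993) lift mm -0.0
```

Request:
apply_moves([
  [0,0,-0.01,0,0,0],
  [0,0,-0.02,0,0,0],
  [0,0,-0.03,0,0,0],
  [0,0,-0.04,0,0,0],
  [0,0,-0.04,0,0,0],
])

```text
clock: 14.65
tcp_pos: [0.5027, -0.258, 0.2624]
orientation: [-0.258, 3.131, 0.0]
contact_force: [0.1, -0.3, -7.7]
grip_width: 0.0251
gripper_force: 59.2
```

```bash
python3 lift.py
```

```text
t 14.7 z 0.2623 Fz -7.76 px/10mm [ 0.34 -2.9 ] [ 0.26 -2.77]
(0.0, 0.0, 0.996) lift mm -0.0
(-0.125, 0.125, 0.99) lift mm -0.5
```

Request:
apply_moves([
  [0,0,-0.01,0,0,0],
  [0,0,-0.02,0,0,0],
  [0,0,-0.03,0,0,0],
  [0,0,-0.04,0,0,0],
  [0,0,-0.04,0,0,0],
])

```text
clock: 15.32
tcp_pos: [0.5027, -0.2581, 0.2725]
orientation: [-0.258, 3.131, 0.0]
contact_force: [0.8, 0.3, -7.8]
grip_width: 0.0257
gripper_force: 59.2
```

```bash
python3 lift.py
```

```text
t 15.38 z 0.2723 Fz -7.52 px/10mm [ 0.34 -2.9 ] [ 0.26 -2.77]
(0.0, 0.0, 0.996) lift mm -0.0
(-0.125, 0.125, 0.988) lift mm -0.5
```

Request:
apply_moves([
  [0,0,-0.01,0,0,0],
  [0,0,-0.02,0,0,0],
  [0,0,-0.03,0,0,0],
  [0,0,-0.04,0,0,0],
  [0,0,-0.04,0,0,0],
])

```text
clock: 16.0
tcp_pos: [0.5028, -0.2581, 0.2825]
orientation: [-0.258, 3.131, -0.0]
contact_force: [0.3, 0.1, -9.3]
grip_width: 0.0255
gripper_force: 59.3
```

```bash
python3 lift.py
```

```text
t 16.05 z 0.2823 Fz -8.86 px/10mm [ 0.34 -2.9 ] [ 0.26 -2.77]
(0.0, 0.0, 0.995) lift mm -0.0
(-0.125, 0.125, 0.985) lift mm -0.5
```

Request:
apply_moves([
  [0,0,-0.01,0,0,0],
  [0,0,-0.02,0,0,0],
  [0,0,-0.03,0,0,0],
  [0,0,-0.04,0,0,0],
  [0,0,-0.04,0,0,0],
])

```text
clock: 16.68
tcp_pos: [0.5028, -0.2581, 0.2926]
orientation: [-0.258, 3.131, -0.0]
contact_force: [-0.1, -0.5, -9.4]
grip_width: 0.0252
gripper_force: 59.3
```

```bash
python3 lift.py
```

```text
t 16.73 z 0.2924 Fz -9.56 px/10mm [ 0.34 -2.9 ] [ 0.26 -2.77]
(0.375, -0.375, 0.983) lift mm 1.4
(0.25, 0.0, 0.981) lift mm -0.0
```

Request:
apply_moves([
  [0,0,-0.01,0,0,0],
  [0,0,-0.02,0,0,0],
  [0,0,-0.03,0,0,0],
  [0,0,-0.04,0,0,0],
  [0,0,-0.04,0,0,0],
])

```text
clock: 17.35
tcp_pos: [0.5028, -0.2581, 0.3026]
orientation: [-0.258, 3.131, -0.0]
contact_force: [-0.7, 0.1, -9.2]
grip_width: 0.0259
gripper_force: 59.3
```

```bash
python3 lift.py
```

```text
t 17.4 z 0.3024 Fz -9.34 px/10mm [ 0.34 -2.9 ] [ 0.26 -2.77]
(0.625, -3.25, 0.985) lift mm 11.7
(0.75, -3.625, 0.973) lift mm 13.1
```

Request:
apply_moves([
  [0,0,-0.01,0,0,0],
  [0,0,-0.02,0,0,0],
  [0,0,-0.03,0,0,0],
  [0,0,-0.04,0,0,0],
  [0,0,-0.046,0,0,0],
])

```text
clock: 18.02
tcp_pos: [0.5028, -0.2581, 0.314]
orientation: [-0.258, 3.131, -0.0]
contact_force: [0.0, 0.7, -10.4]
grip_width: 0.0254
gripper_force: 59.3
```

Request:
apply_moves([
  [0,0,0,0,0,0],
  [0,0,0,0,0,0],
  [0,0,0,0,0,0],
  [0,0,0,0,0,0],
  [0,0,0,0,0,0],
])

```text
clock: 18.65
tcp_pos: [0.5027, -0.2581, 0.3137]
orientation: [0.258, -3.131, -0.0]
contact_force: [0.4, 0.8, -10.6]
grip_width: 0.0253
gripper_force: 59.3
```

```bash
python3 lift.py; python3 - <<'E'
from h import *
S=r.grab_frame("scene");save(S,"pics/s5.png",(330,170,100,140),4)
E
```

```text
t 18.7 z 0.3138 Fz -9.0 px/10mm [ 0.34 -2.9 ] [ 0.26 -2.77]
(0.75, -5.875, 0.988) lift mm 21.2
(1.0, -6.875, 0.959) lift mm 24.8
```

View pics/s5.png

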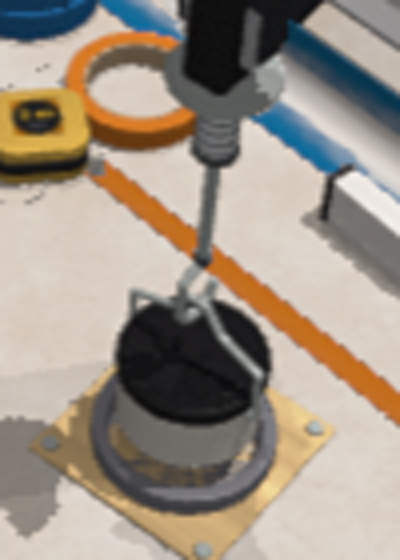

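The tub hangs level from the kink on the stretched hook, above the ring by about 1 cm. Lift is about 23 mm, inside the window, so I hold.

Request:
apply_moves([
  [0,0,0,0,0,0],
  [0,0,0,0,0,0],
  [0,0,0,0,0,0],
  [0,0,0,0,0,0],
  [0,0,0,0,0,0],
])

```text
clock: 19.38
tcp_pos: [0.5027, -0.258, 0.3138]
orientation: [0.258, -3.131, -0.0]
contact_force: [-0.4, -1.1, -9.1]
grip_width: 0.0253
gripper_force: 59.3
```

```bash
python3 lift.py
```

```text
t 19.43 z 0.3138 Fz -9.41 px/10mm [ 0.34 -2.9 ] [ 0.26 -2.77]
(0.875, -6.0, 0.992) lift mm 21.7
(1.0, -6.875, 0.958) lift mm 24.8
```

Request:
apply_moves([
  [0,0,0,0,0,0],
  [0,0,0,0,0,0],
  [0,0,0,0,0,0],
  [0,0,0,0,0,0],
  [0,0,0,0,0,0],
])

```text
clock: 20.05
tcp_pos: [0.5027, -0.258, 0.3138]
orientation: [0.258, -3.131, -0.0]
contact_force: [0.1, 1.0, -9.7]
grip_width: 0.0252
gripper_force: 59.3
```

```bash
python3 lift.py
```

```text
t 20.1 z 0.3138 Fz -9.66 px/10mm [ 0.34 -2.9 ] [ 0.26 -2.77]
(0.875, -6.0, 0.992) lift mm 21.7
(1.0, -6.875, 0.958) lift mm 24.8
```

Request:
apply_moves([
  [0,0,0,0,0,0],
  [0,0,0,0,0,0],
  [0,0,0,0,0,0],
  [0,0,0,0,0,0],
  [0,0,0,0,0,0],
])

```text
clock: 20.72
tcp_pos: [0.5027, -0.258, 0.3138]
orientation: [-0.258, 3.131, 0.0]
contact_force: [-0.1, 0.1, -9.0]
grip_width: 0.0255
gripper_force: 59.3
```

Request:
apply_moves([
  [0,0,0,0,0,0],
  [0,0,0,0,0,0],
  [0,0,0,0,0,0],
  [0,0,0,0,0,0],
  [0,0,0,0,0,0],
])

```text
clock: 21.35
tcp_pos: [0.5027, -0.258, 0.3138]
orientation: [-0.258, 3.131, 0.0]
contact_force: [0.3, 0.3, -9.4]
grip_width: 0.0251
gripper_force: 59.3
```

```bash
python3 lift.py
```

```text
t 21.4 z 0.3138 Fz -9.55 px/10mm [ 0.34 -2.9 ] [ 0.26 -2.77]
(0.875, -6.0, 0.992) lift mm 21.7
(1.0, -6.875, 0.959) lift mm 24.8
```

Request:
apply_moves([
  [0,0,0.008,0,0,0],
  [0,0,0.016,0,0,0],
  [0,0,0.024,0,0,0],
  [0,0,0.032,0,0,0],
  [0,0,0.04,0,0,0],
])

```text
clock: 22.02
tcp_pos: [0.5027, -0.258, 0.3036]
orientation: [0.258, -3.131, -0.0]
contact_force: [0.2, 0.1, -9.6]
grip_width: 0.0252
gripper_force: 59.3
```

Request:
apply_moves([
  [0,0,0.008,0,0,0],
  [0,0,0.016,0,0,0],
  [0,0,0.022,0,0,0],
  [0,0,0.028,0,0,0],
  [0,0,0.034,0,0,0],
])

```text
clock: 22.65
tcp_pos: [0.5027, -0.258, 0.2952]
orientation: [-0.258, 3.131, 0.0]
contact_force: [0.8, 0.4, -9.4]
grip_width: 0.0253
gripper_force: 59.3
```

Request:
apply_moves([
  [0,0,0.006,0,0,0],
  [0,0,0.012,0,0,0],
  [0,0,0.018,0,0,0],
  [0,0,0.026,0,0,0],
  [0,0,0.034,0,0,0],
])

```text
clock: 23.28
tcp_pos: [0.5028, -0.258, 0.2867]
orientation: [-0.258, 3.131, -0.0]
contact_force: [0.3, 0.9, -8.5]
grip_width: 0.0256
gripper_force: 59.3
```

```bash
python3 lift.py
```

```text
t 23.32 z 0.2864 Fz -9.32 px/10mm [ 0.34 -2.9 ] [ 0.26 -2.77]
(0.125, 0.0, 0.992) lift mm -0.0
(0.125, 0.25, 0.982) lift mm -0.9
```

Request:
apply_moves([
  [0,0,0.02,0,0,0],
  [0,0,0.04,0,0,0],
  [0,0,0.06,0,0,0],
  [0,0,0.08,0,0,0],
  [0,0,0.1,0,0,0],
])

```text
clock: 23.95
tcp_pos: [0.5029, -0.2581, 0.2616]
orientation: [-0.258, 3.131, -0.0]
contact_force: [0.8, -0.0, -7.0]
grip_width: 0.0254
gripper_force: 59.6
```

Request:
apply_moves([
  [0,0,0.02,0,0,0],
  [0,0,0.04,0,0,0],
  [0,0,0.06,0,0,0],
  [0,0,0.08,0,0,0],
  [0,0,0.1,0,0,0],
])

```text
clock: 24.58
tcp_pos: [0.5029, -0.2582, 0.2367]
orientation: [-0.258, 3.131, -0.0]
contact_force: [0.9, -0.5, -5.1]
grip_width: 0.0253
gripper_force: 59.8
```

Request:
apply_moves([
  [0,0,0.02,0,0,0],
  [0,0,0.04,0,0,0],
  [0,0,0.06,0,0,0],
  [0,0,0.08,0,0,0],
  [0,0,0.1,0,0,0],
])

```text
clock: 25.2
tcp_pos: [0.5027, -0.258, 0.2117]
orientation: [-0.258, 3.131, 0.0]
contact_force: [0.2, 0.7, -2.3]
grip_width: 0.0256
gripper_force: 60.4
```

```bash
python3 lift.py; python3 - <<'E'
from h import *
to(.5035,-.2575,.196,9.3)
E
```

```text
t 25.25 z 0.2111 Fz -2.12 px/10mm [ 0.34 -2.9 ] [ 0.26 -2.77]
(0.375, 0.0, 0.988) lift mm -0.0
(0.375, 0.0, 0.983) lift mm -0.0
t 25.25 tcp [ 0.5023 -0.2578  0.2111] F [-0.15 -0.65 -2.12] w 0.0253 gf 60.4
move [-0.005, 0.0, 0.06] [0.0, -0.001, 0.001] dist 0.015
```

Request:
apply_moves([
  [0,0,0.03,0,0,0],
  [0,0,0.06,0,0,0],
  [0,0,0.06,0,0,0],
  [0,0,0.06,0,0,0],
  [0,0,0.06,0,0,0],
])

```text
clock: 25.88
tcp_pos: [0.5028, -0.2582, 0.197]
orientation: [-0.258, 3.131, -0.0]
contact_force: [0.4, 0.4, -1.8]
grip_width: 0.0255
gripper_force: 60.4
```

Request:
apply_moves([
  [0.04,0,0,0,0,0],
  [0.1,0,0,0,0,0],
  [0.16,0,0,0,0,0],
  [0.22,0,0,0,0,0],
  [0.24,0,0,0,0,0],
])

```text
clock: 26.5
tcp_pos: [0.442, -0.2682, 0.1969]
orientation: [-0.256, 3.131, 0.001]
contact_force: [-0.5, -0.5, -1.4]
grip_width: 0.0254
gripper_force: 60.4
```

```bash
python3 lift.py; python3 - <<'E'
from h import *
to(.44,-.26,.265,0)
E
```

```text
t 26.55 z 0.1969 Fz -0.99 px/10mm [ 0.34 -2.9 ] [ 0.26 -2.77]
(0.625, 0.0, 0.981) lift mm -0.0
(-3.5, 0.125, 0.661) lift mm -0.5
t 26.55 tcp [ 0.4421 -0.2682  0.1969] F [-0.13 -0.23 -0.99] w 0.0256 gf 60.4
move [0.003, 0.034, -0.272] [0.0, -0.0, 0.104] dist 0.069
```

Request:
apply_moves([
  [0.01,0,-0.08,0,0,0],
  [0.01,0,-0.16,0,0,0],
  [0.01,0,-0.24,0,0,0],
  [0.01,0,-0.28,0,0,0],
  [0.01,0,-0.28,0,0,0],
])

```text
clock: 27.18
tcp_pos: [0.4415, -0.2683, 0.2672]
orientation: [-0.258, 3.13, -0.001]
contact_force: [-0.6, 0.4, -2.2]
grip_width: 0.0259
gripper_force: 60.4
```

```bash
python3 - <<'E'
from h import *
to(.439,.16,.263,-2)
E
```

```text
t 27.18 tcp [ 0.4415 -0.2683  0.2672] F [-0.6   0.37 -2.22] w 0.0259 gf 60.4
move [-0.271, 1.692, 0.016] [-0.0, 0.001, 0.127] dist 0.428
```

Request:
apply_moves([
  [-0.03,0.16,0,0,0,0.02],
  [-0.06,0.36,0,0,0,0.04],
  [-0.09,0.56,0,0,0,0.06],
  [-0.12,0.76,0,0,0,0.08],
  [-0.15,0.94,0,0,0,0.1],
])

```text
clock: 27.8
tcp_pos: [0.4388, -0.0284, 0.266]
orientation: [0.011, -3.14, -0.0]
contact_force: [0.1, -0.3, -1.4]
grip_width: 0.0254
gripper_force: 60.4
```

```bash
python3 lift.py; python3 - <<'E'
from h import *
to(.439,.162,.263,-2)
T=r.grab_frame("top");S=r.grab_frame("scene")
save(T,"pics/t6.png",(355,175,72,64),5);save(S,"pics/s6.png",(330,235,90,80),4)
cv2.imwrite("pics/st6.png",np.hstack([cv2.imread("pics/s6.png"),cv2.imread("pics/t6.png")]))
E
```

```text
t 27.85 z 0.2658 Fz -1.46 px/10mm [ 0.34 -2.9 ] [ 0.26 -2.77]
(0.375, 0.0, 0.984) lift mm -0.0
(0.25, 0.25, 0.979) lift mm -0.9
t 27.85 tcp [ 0.4389 -0.0221  0.2658] F [-0.88  5.48 -1.46] w 0.0253 gf 60.4
move [-0.01, 0.736, 0.013] [0.002, -0.001, 0.03] dist 0.184
```

View pics/st6.png

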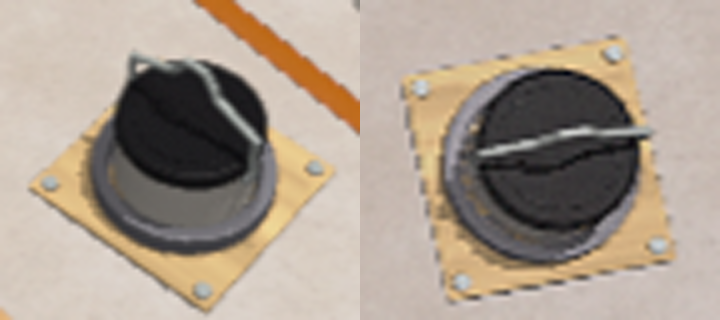

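The tub sits level in its ring, unchanged from the first pictures. Back to the stand.

Request:
apply_moves([
  [0,0.2,0,0,0,0.01],
  [0,0.4,0,0,0,0.02],
  [0,0.6,0,0,0,0.03],
  [-0.005,0.72,0.01,0,0,0.03],
  [-0.005,0.735,0.01,0,0,0.03],
])

```text
clock: 28.58
tcp_pos: [0.4393, 0.1545, 0.2634]
orientation: [-0.059, -3.14, 0.001]
contact_force: [-1.0, -0.7, -2.0]
grip_width: 0.0253
gripper_force: 60.4
```

```bash
python3 - <<'E'
from h import *
to(.440,.1618,.213,-2)
E
```

```text
t 28.57 tcp [0.4393 0.1545 0.2634] F [-1.   -0.72 -1.95] w 0.0253 gf 60.4
move [-0.002, 0.029, 0.201] [-0.0, -0.001, -0.002] dist 0.051
```

Request:
apply_moves([
  [0,0,0.06,0,0,0],
  [0,0,0.13,0,0,0],
  [0,0,0.19,0,0,0],
  [0,0,0.2,0,0,0],
  [0,0,0.2,0,0,0],
])

```text
clock: 29.2
tcp_pos: [0.4396, 0.153, 0.2142]
orientation: [-0.064, -3.141, 0.0]
contact_force: [0.9, -0.1, -2.1]
grip_width: 0.0252
gripper_force: 60.4
```

```bash
python3 - <<'E'
from h import *
to(.528,.1585,.213,-2)
E
```

```text
t 29.2 tcp [0.4396 0.153  0.2142] F [ 0.86 -0.09 -2.07] w 0.0252 gf 60.4
move [-0.352, 0.036, 0.005] [-0.0, -0.0, -0.004] dist 0.089
```

Request:
apply_moves([
  [0,0.02,0,0,0,-0.003],
  [-0.02,0.036,0,0,0,-0.003],
  [-0.1,0.036,0,0,0,-0.003],
  [-0.2,0.036,0,0,0,-0.003],
  [-0.27,0.036,0,0,0,-0.003],
])

```text
clock: 29.82
tcp_pos: [0.5087, 0.1601, 0.2146]
orientation: [0.055, 3.14, 0.001]
contact_force: [-0.4, -0.2, -1.2]
grip_width: 0.0255
gripper_force: 60.4
```

Request:
apply_moves([
  [-0.04,0,0,0,0,0],
  [-0.07,0,0,0,0,0],
  [-0.08,0,0,0,0,0],
  [-0.08,0,0,0,0,0],
  [-0.08,0,0,0,0,0],
])

```text
clock: 30.45
tcp_pos: [0.5269, 0.1592, 0.2143]
orientation: [-0.055, -3.141, -0.0]
contact_force: [0.1, 0.0, -1.3]
grip_width: 0.0253
gripper_force: 60.4
```

```bash
python3 - <<'E'
from h import *
to(.528,.1587,.1735,-2)
E
```

```text
t 30.45 tcp [0.5269 0.1592 0.2143] F [ 0.14  0.03 -1.26] w 0.0253 gf 60.4
move [-0.005, -0.002, 0.163] [0.0, -0.0, 0.0] dist 0.041
```

Lower slowly onto the prongs.

Request:
apply_moves([
  [-0.005,-0.002,0.04,0,0,0],
  [-0.005,-0.002,0.08,0,0,0],
  [-0.005,-0.002,0.12,0,0,0],
  [-0.005,-0.002,0.145,0,0,0],
  [-0.005,-0.002,0.155,0,0,0],
])

```text
clock: 31.08
tcp_pos: [0.5283, 0.1584, 0.1749]
orientation: [-0.055, -3.14, 0.001]
contact_force: [0.7, -0.9, -1.1]
grip_width: 0.0252
gripper_force: 60.4
```

Request:
apply_moves([
  [0,0,0.002,0,0,0],
  [0,0,0.004,0,0,0],
  [0,0,0.006,0,0,0],
  [0,0,0.008,0,0,0],
  [0,0,0.008,0,0,0],
])

```text
clock: 31.7
tcp_pos: [0.5285, 0.1585, 0.1736]
orientation: [0.055, 3.141, 0.0]
contact_force: [0.0, -1.0, -1.7]
grip_width: 0.0255
gripper_force: 60.4
```

```bash
python3 - <<'E'
from h import *
to(.528,.1587,.1735,-2)
S=r.grab_frame("scene");save(S,"pics/s7.png",(230,70,100,130),4)
E
```

```text
t 31.7 tcp [0.5285 0.1585 0.1736] F [ 0.04 -1.03 -1.75] w 0.0255 gf 60.4
move [0.002, 0.001, 0.0] [0.0, 0.0, -0.0] dist 0.001
```

View pics/s7.png

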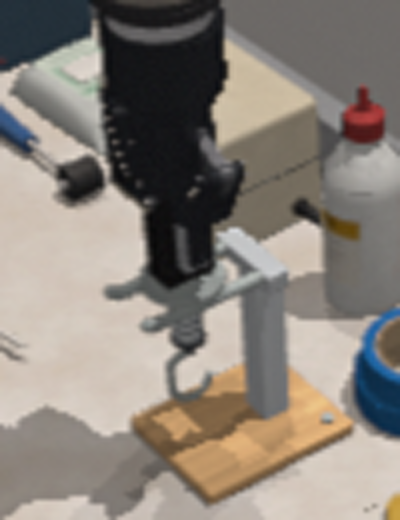

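The collar is between the prongs, almost down, but the wrist still carries the weight. I'll lower a little more.

Request:
apply_moves([
  [0,0,0.002,0,0,0],
  [0,0,0.004,0,0,0],
  [0,0,0.006,0,0,0],
  [0,0,0.008,0,0,0],
  [0,0,0.008,0,0,0],
])

```text
clock: 32.38
tcp_pos: [0.5287, 0.1585, 0.173]
orientation: [0.056, 3.141, 0.001]
contact_force: [-4.1, -1.9, 12.4]
grip_width: 0.0254
gripper_force: 62.4
```

Request:
apply_moves([
  [0,0,-0.003,0,0,0],
  [0,0,-0.003,0,0,0],
], newtons=20)

```text
clock: 32.62
tcp_pos: [0.5286, 0.1585, 0.1731]
orientation: [0.055, 3.141, 0.001]
contact_force: [-2.0, -1.8, 7.7]
grip_width: 0.0252
gripper_force: 61.4
```

Request:
apply_moves([
  [0,0,0,0,0,0],
  [0,0,0,0,0,0],
  [0,0,0,0,0,0],
  [0,0,0,0,0,0],
  [0,0,0,0,0,0],
], claw=1.0)

```text
clock: 33.25
tcp_pos: [0.5285, 0.1585, 0.1723]
orientation: [-0.055, -3.141, 0.0]
contact_force: [-0.5, 0.7, 0.1]
grip_width: 0.0859
gripper_force: 0.0
```

Request:
apply_moves([
  [0,0,-0.06,0,0,0],
  [0,0,-0.16,0,0,0],
  [0,0,-0.32,0,0,0],
  [0,0,-0.5,0,0,0],
  [0,0,-0.56,0,0,0],
])

```text
clock: 33.88
tcp_pos: [0.5299, 0.1588, 0.3164]
orientation: [0.055, 3.136, 0.004]
contact_force: [0.8, 0.0, 0.4]
grip_width: 0.0857
gripper_force: 0.0
```

Request:
apply_moves([
  [0.1,0.2,0,0,0,0],
  [0.2,0.4,0,0,0,0],
  [0.3,0.6,0,0,0,0],
  [0.3,0.7,0,0,0,0],
  [0.3,0.7,0,0,0,0],
])

```text
clock: 34.5
tcp_pos: [0.4592, 0.3377, 0.3119]
orientation: [-0.05, -3.141, 0.0]
contact_force: [-0.7, 0.2, -0.7]
grip_width: 0.0853
gripper_force: 0.0
```

```bash
python3 - <<'E'
from h import *
to(.528,.1587,.1735,-2)
S=r.grab_frame("scene");T=r.grab_frame("top")
save(S,"pics/a8.png",(240,100,100,110),4);save(T,"pics/b8.png",(205,150,70,75),5)
cv2.imwrite("pics/ab8.png",np.hstack([cv2.imread("pics/a8.png"),cv2.resize(cv2.imread("pics/b8.png"),(400,440))]))
E
```

```text
t 34.5 tcp [0.4592 0.3377 0.3119] F [-0.7   0.22 -0.69] w 0.0853 gf 0.0
move [-0.298, -0.706, 0.554] [-0.0, -0.0, 0.002] dist 0.236
```

View pics/ab8.png

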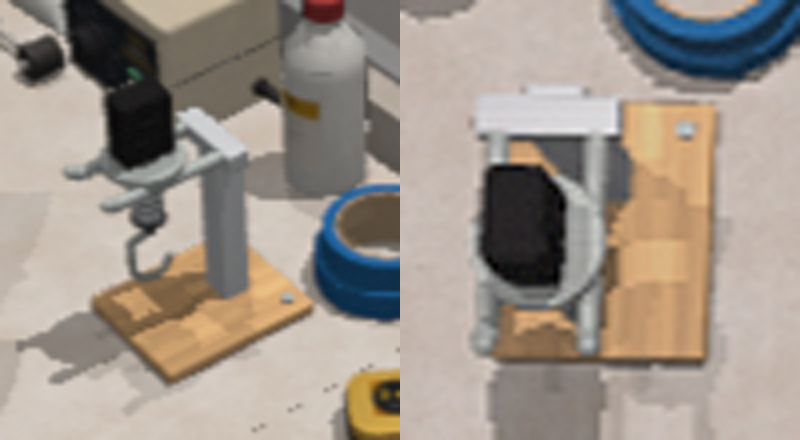

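The scale hangs upright again, collar on both prongs and nearly where it started, and the hand is clear. I'm handing in.

```bash
python3 -c "
from bench import r
print(r.hand_in())"
```

```text
the job is handed in; nothing more can be done
None
```

The tub was lifted by the scale, held still about 1 cm above the rim for over two seconds, and set back level in its ring; the scale hangs upright on its stand again, and the job was handed in at about 35 s on the robot's clock, with no verdict returned.

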